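Chock a clamped conveyor roller, release it and rack it

ROBOT

A 7-joint arm with a two-finger parallel gripper is mounted at the origin on the work surface; the furniture and walls round the work are solid. World frame = base frame: x ahead of the robot, y to its left, z up, the work surface at z = 0. Lengths are in m, angles in rad, forces in N, time in s.
With the tool pointing down it reaches from about 0.4 to 0.85 m from the base axis. Payload 4.5 kg.
Tool frame: the origin (TCP) lies on the centre line of the jaws, within the pads' length; the fingertips stand r.tip_reach ahead of it and the grasp point (between the pads) lies 3 mm ahead of it (r.tip_reach is the distance from the TCP to the fingertips, in m); z points along the fingers, y is the line along which they close (so a half turn about z gives the same grasp; the last joint's range is limited). The gripper opens to 88 mm and grips with 3 to 60 N. Pads are 18 mm wide; open, the fingers measure 123 mm over their backs; the gripper's body (75 mm by 187 mm) begins 45 mm behind the grasp point.
Start: joints at [-1.086, 0.689, -0.195, 1.565, 0.157, 0.902, -0.215], TCP at [0.272, 0.563, 0.261] pointing down, gripper open.
Joint ranges: [-3.01, 3.01], [-0.46, 2.08], [-1.47, 1.51], [0.13, 2.56], [-1, 4.14], [0.04, 2.09], [-2.66, 2.66]. Speed limits (rad/s): [2.57, 2.57, 3.14, 3.14, 3.14, 3.14, 3.14].

INTERFACE

Orientations are given as a unit quaternion [x, y, z, w].
In Python, from plant import readout, eyes, ticket, r gives the robot as it stands. The module is installed in compiled form; this text tells all that it offers.
- The arm moves only by the tool carry_out, never from a script. Its argument "motion" is a list that holds one entry, the list of rows, each a list of 7 numbers: the shift along the tool's x, y, z in mm, then the turn, a rotation vector about the tool's x, y, z in rad, then the opening in per cent of the stroke, from 0 (shut) to 100 (fully open). In form: [[[dx, dy, dz, ax, ay, az, claw], ...]]. A call has 1 to 8 rows; each row shifts and turns the commanded pose from where the row before left it, along the tool's axes as they then stand; what a row does not reach is not made up. A row lasts 1/10 s, in which the tool goes at most 50 mm and 8.59 degrees, less where a joint would pass 70% of its speed; a pose out of reach is approached as far as the arm can. A call is refused whole if a number of a shift passes 50 or a number of a turn 0.15, either way. A call with a gripper value outside its range is refused whole. The fingers move at their own pace and stop on an object; "squeeze" is the grip in N (left out, the last holds). Time passes only in rows, so rows that do not move let the fingers close. It gives the time, the measured TCP pose, the force and the opening at its end, in the units of the state.
- readout.get_state(): the state, without advancing time (a new reading comes with each control period).
- eyes.snapshot(name): name is "side" or "top" or "wrist"; returns a dict with "pixels" (480x640x3 uint8, red, green, blue), "K" (3x3 intrinsics, pixels), "origin" and "attitude" of the camera in the world. Camera axes: x right, y down, z forward; pixel columns grow to the right and rows downward; lengths in m; the calibration is good to about 2 mm. A picture is of the moment at which its call begins. There is no depth.
- ticket.finish_job(): hands the job in, once; it reports no verdict.
The state is a dict: "clock": time; "q": joint angles; "qd": joint speeds; "joint_torque": joint torques, N m; "tool_pos": TCP position; "eef_rot": TCP orientation; "contact_force": force on the tool from outside, world axes, zero at the start; "moment": the same for the moment, N m; "opening": opening from 0.0 (shut) to 1.0 (fully open).
Only numpy, scipy, OpenCV 4.12 (cv2) and the standard library are available. Lean on these libraries where they do the work, as an engineer would, in place of code of your own. Each camera call takes 0.05 s, during which the arm holds its last target. There are 200 camera calls.

TASK

The aluminium conveyor roller is clamped on the sloping service board and would run off the low edge if the clamp were simply opened. Push the wooden chock snug against the middle of the roller's low side and leave it there, swing the clamp's red handle right back so that the roller comes to rest on the chock with nobody holding it, then lift the roller out and lay it gently, without dropping it, in the empty bay of the wooden rack beside the stored roller, leaving the clamp open and the chock on the board.

Things in the scene. Friction and masses are not known exactly. Their poses are not given: they have to be found in the camera images.
- bed: plywood top of the fixed sloping stand. Origin: on its surface below the middle of the clamped roller, 58 mm above the bench. z: the board's normal; x: up the slope (it falls 10 degrees towards the robot, -x); y: level, along the roller. Surface x -135 to +70, y -88 to +168 mm, bare but for the clamp, whose riser fills y +86 to +166, x -31 to +31 mm
- roller: aluminium roller, 64 mm diameter, 130 mm long, plus a 12 mm stub at each end; 0.36 to 0.6 kg. Origin at its centre, y its axis (x, z turn as it rolls). Clamped at the start at the bed's x = y = 0, centre 32 mm above the board; once unclamped it rolls freely. Grip it across the diameter at mid length, tips 7 mm below the axis: the chock (17 mm high) lies under one finger
- chock: pale loose wooden chock, rubber sole, 92 mm long (x), 50 wide (y), about 0.16 kg. Origin: underside at the foot of its slope; x points forward over the foot, towards the roller when chocking. From a foot 3 mm high it rises 35 degrees to 17 mm at x = -20, level to x = -64, then a grip block 34 mm high to x = -92. It touches the clamped roller when its origin is at the bed's x = -14 mm
- chock_grip (a point): middle of the chock's grip block, 78 mm behind its origin, 20 mm above its underside; grip the block across its 50 mm width (the chock's y)
- clamp_arm (a joint): angle of the clamp's steel arm: 0 = shut on the roller (start), 1.52 = upright, fully open. The toggle locks at 0, so the arm hardly moves at first as the handle swings; it stays open. Shut, the arm runs from the pivot towards the bed's -y over the roller's crest to a black V shoe at y = +25 mm; arm and shoe lie 50 to 106 mm above the board
- handle_grip (a point): middle of the clamp's red handle (16 mm across the bed's x, 18 along y, 74 long), upright from the board when shut, 99 mm above the pivot. To open, it swings back from the roller (bed's +y) and down by 1.65 rad: this point keeps within 3 mm to a 100 mm circle about clamp_pivot in the bed's y-z plane, ending level with it. Takes under 12 N; pinch it across x (it turns in the grip) or push
- clamp_pivot (a point): pivot of the clamp's arm, fixed to the board, at x = 0, y = +100 mm, z = +60 mm of the bed
- rack: fixed wooden rack, 245 x 120 mm, 46 mm high, two V bays (90 degree notches in saddle boards 16 mm thick at y = -42 and +42 mm, open between them down to 10 mm). Origin on the bench under the middle of the empty bay: there a roller lies along the rack's y, its centre 59 mm above the origin. x points to the other bay, 125 mm away, where the stored roller lies
- stored_roller: an identical roller, already lying loose in the rack's other bay; leave it there. Origin at its centre

How it is judged:
By the outcome, as a careful person would: the job done as asked, in the order asked, and still so for the second after the job is handed in, with the robot touching nothing.
It also fails if it takes over 70 s, if anything falls off the work surface, if the arm or the gripper's body presses on something with over 40 N, if the wrist force passes 120 N, or if a joint passes its speed limit or range.

## Working session

There is one attempt and no reset: what is moved stays moved. The work goes in short steps, Python scripts to look and compute and a tool call to move; the robot and the scene stay as the last step left them, time stands still between calls to the robot, and variables do not carry over. Pictures are saved under pics/ and viewed, on a budget of 10 in all, crops included, one or two more only if the job needs it, and the job is handed in when it is done.

Besides the shell and the picture viewer there is one more tool, called after "Request:" as a command line: name --argument value ..., lists and objects as JSON in quotes. carry_out: Moves the arm, as the interface text tells. Its arguments: {"type":"object","properties":{"motion":{"type":"array","items":{"type":"array","items":{"type":"array","items":{"type":"number"}}}},"squeeze":{"type":"number"}},"required":["motion"]}

```bash
mkdir -p pics
python3 - <<'E'
from plant import readout, eyes, ticket, r
import cv2,json
print(readout.get_state(), r.tip_reach)
for n in("side","top"):
    s=eyes.snapshot(n); cv2.imwrite(f"pics/{n}0.png",s["pixels"][:,:,::-1]); print(n,s["K"],s["origin"],s["attitude"])
E
```

```text
{'clock': 0.0, 'q': array([-1.08619534,  0.68998576, -0.1944958 ,  1.56635025,  0.15730473,
        0.90252134, -0.21511513]), 'qd': array([ 8.91140586e-04,  4.17617435e-04, -4.20371226e-04, -5.66495491e-04,
        2.75739080e-05,  1.79823495e-06, -8.61632998e-04]), 'joint_torque': array([-9.91938759e-04, -5.27566946e+01, -1.26733683e+00, -1.53438735e+01,
       -5.27415995e-02,  6.45559427e-03,  1.48752588e-04]), 'tool_pos': array([0.27209467, 0.56199201, 0.25990679]), 'eef_rot': array([ 2.23467916e-01,  9.74710836e-01, -9.27189358e-04, -1.33277589e-04]), 'contact_force': array([ 0.0917388 , -0.69234244,  0.20197319]), 'moment': array([0.01253921, 0.0499305 , 0.04782432]), 'opening': 1.0010344786755505} 0.022
side [[492.84643592   0.         321.09181668]
 [  0.         492.84643592 236.9310352 ]
 [  0.           0.           1.        ]] [ 0.32668374 -0.84262121  0.86182886] [ 0.90605307 -0.11354811  0.05193504 -0.4043234 ]
top [[541.76470454   0.         324.36257865]
 [  0.         541.76470454 222.8237401 ]
 [  0.           0.           1.        ]] [ 0.46126374 -0.03650068  1.25565787] [ 0.71578781 -0.6977541   0.01709108 -0.02224688]
```

View pics/side0.png

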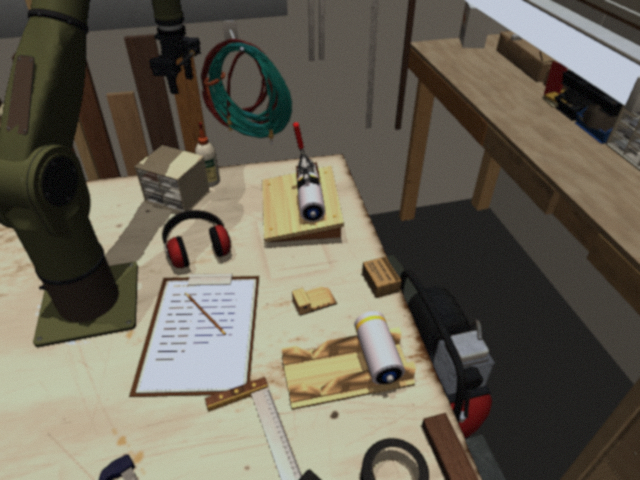

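View pics/top0.png

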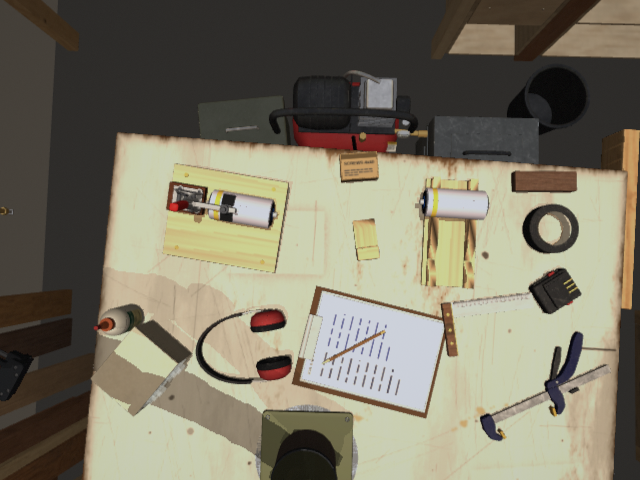

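The side view shows the bed at about (302,205), the chock at (315,298), and the rack at (345,365) with the stored roller at (378,350). In the top view the bed spans (163–290,163–272). The chock is at (366,240) with its grip block apparently at the lower end, and the rack is at (450,235) with its empty bay at the lower end. I'll enlarge both.

Run:
```python
import cv2
a=cv2.imread("pics/top0.png")
cv2.imwrite("pics/bedc.png",cv2.resize(a[155:280,155:300],None,fx=4.8,fy=4.8,interpolation=cv2.INTER_CUBIC))
cv2.imwrite("pics/rackc.png",cv2.resize(a[175:295,345:495],None,fx=5,fy=5,interpolation=cv2.INTER_CUBIC))
```

```text
(no output)
```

View pics/bedc.png

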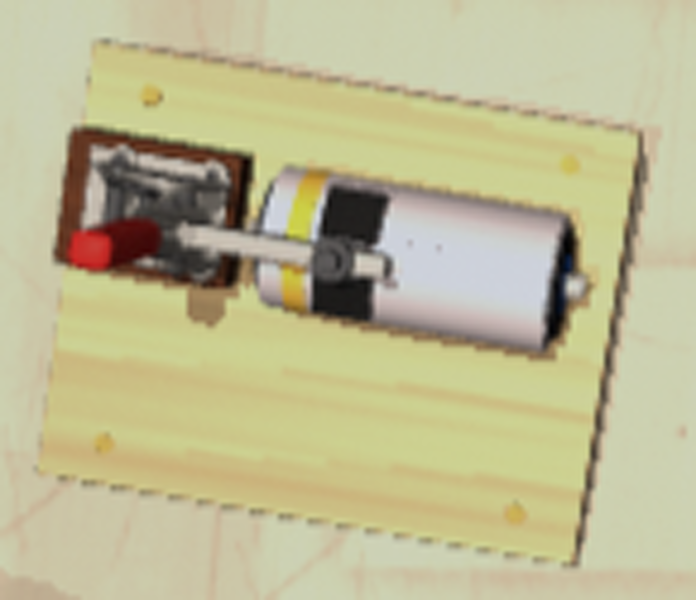

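View pics/rackc.png

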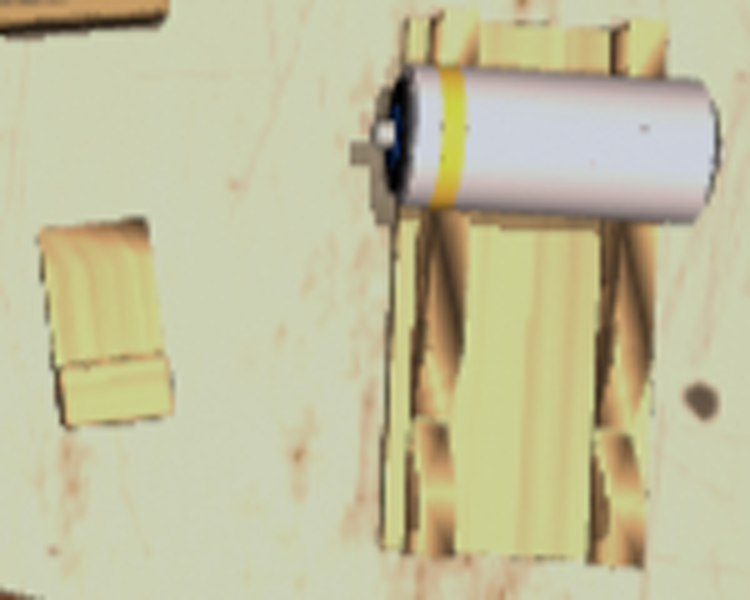

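The bed crop shows the surface corners at about (95,40), (643,128), (577,565) and (40,472). Its upslope edge is at the top and the handle is on the left (+y). The rack crop shows the chock's foot edge at (40,232)–(147,218) and the rear edge of its block at (68,427)–(172,410). The rack's low end runs from (380,550) to (643,567), with the V apex at y≈425.

```bash
cat > h.py <<'E'
import numpy as np, cv2
from scipy.spatial.transform import Rotation as R
from scipy.optimize import least_squares
CAM={"top":(np.array([[541.76470454,0,324.36257865],[0,541.76470454,222.8237401],[0,0,1]]),np.array([0.46126374,-0.03650068,1.25565787]),R.from_quat([0.71578781,-0.6977541,0.01709108,-0.02224688])),
"side":(np.array([[492.84643592,0,321.09181668],[0,492.84643592,236.9310352],[0,0,1]]),np.array([0.32668374,-0.84262121,0.86182886]),R.from_quat([0.90605307,-0.11354811,0.05193504,-0.4043234]))}
def proj(c,P):
    K,o,A=c; p=A.inv().apply(np.atleast_2d(P)-o)@K.T; return p[:,:2]/p[:,2:]
def bp(c,uv,z):
    K,o,A=c; uv=np.atleast_2d(uv); d=A.apply(np.c_[uv,np.ones(len(uv))]@np.linalg.inv(K).T)
    return o+d*((np.broadcast_to(z,len(uv))-o[2])/d[:,2])[:,None]
def fit(obs,z0,tilt,x0):
    """obs: list of (cam, uv, local mm) ; fits x,y,yaw"""
    def T(p): return R.from_euler("ZY",[p[2],tilt]),np.array([p[0],p[1],z0])
    def f(p):
        Q,t=T(p); return np.concatenate([(proj(c,Q.apply(np.array(l)/1e3)+t)-uv).ravel() for c,uv,l in obs])
    s=least_squares(f,x0,loss="soft_l1"); return s.x,np.round(f(s.x),1)
E
python3 - <<'E'
from h import *
t=CAM["top"]
c1=lambda x,y:(155+(x+.5)/4.8-.5,155+(y+.5)/4.8-.5)
c2=lambda x,y:(345+(x+.5)/5-.5,175+(y+.5)/5-.5)
bed,res=fit([(t,c1(95,40),(70,168,0)),(t,c1(643,128),(70,-88,0)),(t,c1(577,565),(-135,-88,0)),(t,c1(40,472),(-135,168,0)),(t,c1(585,285),(0,-77,32))],.058,-np.radians(10),[.5,.3,0]);print("bed",bed,res)
ch,res=fit([(t,c2(40,232),(0,25,3)),(t,c2(147,218),(0,-25,3)),(t,c2(60,370),(-64,25,34)),(t,c2(165,355),(-64,-25,34)),(t,c2(68,427),(-92,25,34)),(t,c2(172,410),(-92,-25,34))],0,0,[.5,-.1,0]);print("chock",ch,res)
P=bp(t,[c2(380,550),c2(405,18)],.01);print("rack left edge z10",P)
P=bp(t,[c2(412,553),c2(453,556),c2(590,562),c2(643,567)],.03);print("saddle ends",P)
P=bp(t,[c2(435,425),c2(612,430)],.0137);print("apex",P)
P=bp(t,[c2(402,140),c2(717,148)],.059);print("stored axis",P)
E
```

```text
bed [ 0.55964212  0.15095596 -0.13981513] [-0.  -0.  -0.   0.5 -0.3 -0.3 -0.2  0.2  0.6 -0.4]
chock [ 0.54117062 -0.11576584  0.14104941] [-0.3 -0.4 -0.2 -0.1 -0.3 -0.6  0.7 -0.2 -0.5  0.4  0.8  1.2]
rack left edge z10 [[ 0.39472124 -0.25005795  0.01      ]
 [ 0.63968416 -0.25772452  0.01      ]]
saddle ends [[ 0.39482181 -0.26102049  0.03      ]
 [ 0.3939597  -0.27944819  0.03      ]
 [ 0.39288064 -0.34096016  0.03      ]
 [ 0.39126574 -0.3647543   0.03      ]]
apex [[ 0.45240686 -0.2736161   0.0137    ]
 [ 0.45220938 -0.35434497  0.0137    ]]
stored axis [[ 0.57827654 -0.24852764  0.059     ]
 [ 0.57821569 -0.38773537  0.059     ]]
```

```bash
cat >> h.py <<'E'
BED=[0.5596,0.1510,.058,-0.140,-np.radians(10)]
CHOCK=[0.5412,-0.1158,0,0.141,0]
RACK=[0.4535,-0.312,0,-0.02,0]
def frame(F): return R.from_euler("ZY",F[3:]),np.array(F[:3])
def plan(F,p,mode=None):
    """mode 'y': jaws close along frame y, 'x': along frame x. p mm in frame for TCP."""
    from plant import readout
    s=readout.get_state(); Q,t=frame(F); cur=R.from_quat(s["eef_rot"]); P=Q.apply(np.array(p)/1e3)+t
    if mode:
        c=[]
        for sg in(1,-1):
            M=np.diag([-1.,1,-1]) if mode=="y" else np.array([[0,1.,0],[1,0,0],[0,0,-1]])
            M=M@np.diag([sg,sg,1]); T=Q*R.from_matrix(M); c.append((T,(cur.inv()*T).as_rotvec()))
    else: c=[(cur,np.zeros(3))]
    d=P-s["tool_pos"]
    for T,rv in sorted(c,key=lambda a:np.linalg.norm(a[1])):
        print("turn",np.round(rv,3),"| shift cur-axes",np.round(cur.inv().apply(d)*1e3,1),"| after-turn",np.round(T.inv().apply(d)*1e3,1))
    print("in frame now",np.round(Q.inv().apply(s["tool_pos"]-t)*1e3,1),"F(frame)",np.round(Q.inv().apply(s["contact_force"]),1),"q",np.round(s["q"],2),"open",round(float(s["opening"]),3),"t",s["clock"])
E
python3 -c "
from h import *
plan(CHOCK,[-78,0,150],'y')"
```

```text
turn [-0.002 -0.    -0.592] | shift cur-axes [-472.8 -536.3  110.9] | after-turn [ -93.2 -709.   110. ]
turn [-0.00e+00  2.00e-03  2.55e+00] | shift cur-axes [-472.8 -536.3  110.9] | after-turn [ 93.2 709.  110. ]
in frame now [-171.2  709.   260. ] F(frame) [ 0.4 -0.   0.1] q [-1.09  0.69 -0.19  1.57  0.16  0.9  -0.22] open 1.001 t 0.1
```

Request:
carry_out --motion '[[[0,0,-10,0,0,-0.148,100],[0,0,-10,0,0,-0.148,100],[0,0,-10,0,0,-0.148,100],[0,0,-10,0,0,-0.148,100],[0,-30,0,0,0,0,100],[-10,-40,0,0,0,0,100],[-10,-40,0,0,0,0,100],[-10,-40,0,0,0,0,100]]]'

```text
clock: 0.9
tool_pos: [0.3234, 0.4165, 0.3004]
eef_rot: [-0.071, 0.997, -0.0, -0.0]
contact_force: [0.8, -0.7, -0.5]
opening: 0.999
```

Request:
carry_out --motion '[[[-10,-40,0,0,0,0,100],[-10,-40,0,0,0,0,100],[-10,-40,0,0,0,0,100],[-10,-40,0,0,0,0,100],[-10,-40,0,0,0,0,100],[-10,-40,0,0,0,0,100],[0,-40,10,0,0,0,100],[0,-40,10,0,0,0,100]]]'

```text
clock: 1.7
tool_pos: [0.4279, 0.1082, 0.2805]
eef_rot: [-0.07, 0.998, 0.0, 0.0]
contact_force: [0.8, 0.6, -0.5]
opening: 0.999
```

```bash
python3 -c "
from h import *
plan(CHOCK,[-78,0,130],'y')"
```

```text
turn [ 0.     0.001 -0.   ] | shift cur-axes [  -2.6 -237.8  150.5] | after-turn [  -2.7 -237.7  150.5]
turn [ 1.000e-03 -0.000e+00  3.141e+00] | shift cur-axes [  -2.6 -237.8  150.5] | after-turn [  2.7 237.7 150.5]
in frame now [-80.7 237.7 280.5] F(frame) [ 0.9  0.4 -0.5] q [-0.07  0.44 -0.41  2.06  0.27  0.69  1.06] open 0.999 t 1.7
```

Request:
carry_out --motion '[[[0,-40,20,0,0,0,100],[0,-40,20,0,0,0,100],[0,-40,20,0,0,0,100],[0,-40,20,0,0,0,100],[-3,-40,20,0,0,0,100],[0,-38,25,0,0,0,100],[0,0,25,0,0,0,100],[0,0,0,0,0,0,100]]]'

```text
clock: 2.5
tool_pos: [0.4622, -0.1262, 0.1282]
eef_rot: [-0.069, 0.998, 0.0, -0.003]
contact_force: [-0.1, 0.5, 0.3]
opening: 1.0
```

Run:
```python
from h import *
from plant import eyes
plan(CHOCK,[-78,0,27],'y')
s=eyes.snapshot("wrist"); cv2.imwrite("pics/w1.png",s["pixels"][:,:,::-1])
c=(s["K"],s["origin"],R.from_quat(s["attitude"]));Q,t=frame(CHOCK)
for l in[(-92,25,34),(-92,-25,34),(-64,-25,34),(-64,25,34),(0,25,3),(0,-25,3)]: print(l,proj(c,Q.apply(np.array(l)/1e3)+t).round(0))
```

```text
turn [ 0.001 -0.005 -0.002] | shift cur-axes [ -2.2  -0.9 101.2] | after-turn [ -1.7  -0.8 101.2]
turn [-8.000e-03 -2.000e-03  3.139e+00] | shift cur-axes [ -2.2  -0.9 101.2] | after-turn [  1.7   0.8 101.2]
in frame now [-79.7   0.8 128.2] F(frame) [-0.   0.5  0.3] q [ 0.33  0.75 -0.25  2.1   0.51  0.36  1.37] open 1.0 t 2.5
(-92, 25, 34) [[362. 240.]]
(-92, -25, 34) [[275. 241.]]
(-64, -25, 34) [[276. 286.]]
(-64, 25, 34) [[361. 286.]]
(0, 25, 3) [[354. 354.]]
(0, -25, 3) [[284. 354.]]
```

View pics/w1.png

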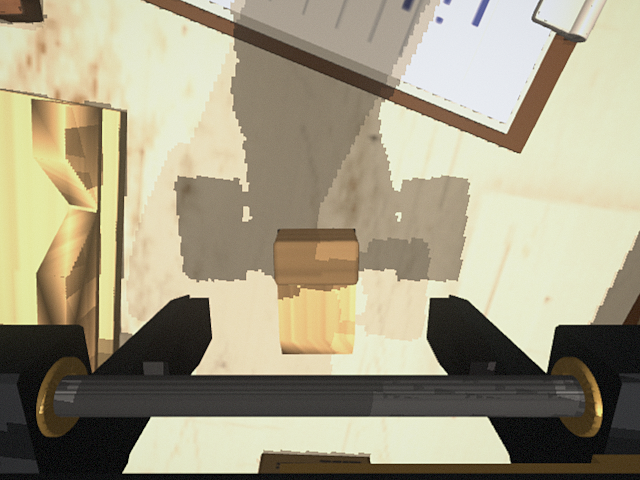

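The wrist view shows the block at (275–358, 238–284) and the foot edge at y≈354. My chock estimate predicted this within about 2 mm. Descending to grip.

Request:
carry_out --motion '[[[-2,-1,20,0,-0.005,0,100],[0,0,25,0,0,0,100],[0,0,25,0,0,0,100],[0,0,20,0,0,0,100],[0,0,10,0,0,0,100],[0,0,0,0,0,0,100],[0,0,0,0,0,0,50],[0,0,0,0,0,0,40]]]' --squeeze 30

```text
clock: 3.35
tool_pos: [0.4672, -0.1258, 0.0318]
eef_rot: [-0.071, 0.998, 0.0, 0.003]
contact_force: [-0.5, 0.4, -0.0]
opening: 0.843
```

Request:
carry_out --motion '[[[0,0,0,0,0,0,20],[0,0,0,0,0,0,20],[0,0,0,0,0,0,20],[0,0,0,0,0,0,20],[0,0,-10,0,0,0,20],[0,0,-20,0,0,0,20]]]'

```text
clock: 3.95
tool_pos: [0.4655, -0.1256, 0.0604]
eef_rot: [-0.071, 0.997, 0.0, 0.001]
contact_force: [0.1, -0.6, -1.2]
opening: 0.562
```

```bash
python3 -c "
from h import *
plan(CHOCK,[-78,0,200],'y')
plan(BED,[-78-60,0,60],'y')"
```

```text
turn [0.001 0.002 0.001] | shift cur-axes [   1.4   -0.9 -139.6] | after-turn [   1.7   -1.  -139.6]
turn [-3.000e-03  1.000e-03 -3.141e+00] | shift cur-axes [   1.4   -0.9 -139.6] | after-turn [  -1.7    1.  -139.6]
in frame now [-76.3   1.   60.4] F(frame) [ 0.1 -0.7 -1.2] q [ 0.24  0.88 -0.12  2.13  0.59  0.17  1.3 ] open 0.562 t 3.95
turn [ 0.026 -0.171  0.281] | shift cur-axes [  8.2 301.2 -32.5] | after-turn [ 84.7 287.  -48.2]
turn [ 0.246  0.037 -2.85 ] | shift cur-axes [  8.2 301.2 -32.5] | after-turn [ -84.7 -287.   -48.2]
in frame now [ -53.3 -287.    11.8] F(frame) [ 0.  -0.6 -1.2] q [ 0.24  0.88 -0.12  2.13  0.59  0.17  1.3 ] open 0.562 t 3.95
```

Request:
carry_out --motion '[[[0,0,-35,0,0,0,20],[0,15,-35,0,0,0,20],[0,30,-30,0,0,0,20],[0,30,0,0.009,-0.057,0.094,20],[0,30,0,0.009,-0.057,0.094,20],[0,30,0,0.009,-0.057,0.094,20],[0,0,0,0,0,0,20]]]'

```text
clock: 4.65
tool_pos: [0.456, -0.0034, 0.1621]
eef_rot: [0.046, 0.996, -0.008, 0.075]
contact_force: [-0.4, -0.4, -1.0]
opening: 0.567
```

```bash
python3 -c "
from h import *
plan(BED,[-76.5-36,1,70],'y')"
```

```text
turn [-0.001 -0.024  0.047] | shift cur-axes [ 41.6 170.6  47.4] | after-turn [ 50.7 168.3  46.6]
turn [ 3.600e-02 -2.000e-03 -3.094e+00] | shift cur-axes [ 41.6 170.6  47.4] | after-turn [ -50.7 -168.3   46.6]
in frame now [ -61.8 -167.3  116.6] F(frame) [-0.5 -0.4 -0.9] q [-0.12  0.64 -0.01  2.29  0.6   0.08  0.76] open 0.567 t 4.65
```

Request:
carry_out --motion '[[[0,0,0,0,-0.024,0.047,20],[20,40,0,0,0,0,20],[20,40,0,0,0,0,20],[11,40,10,0,0,0,20],[0,30,15,0,0,0,20],[0,18,15,0,0,0,20],[0,0,0,0,0,0,20]]]'

```text
clock: 5.35
tool_pos: [0.4573, 0.0898, 0.1315]
eef_rot: [0.071, 0.994, -0.008, 0.083]
contact_force: [-0.2, 1.1, -0.3]
opening: 0.564
```

```bash
python3 -c "
from h import *
plan(BED,[-76.5-36,1,40],'y')"
```

```text
turn [-0.005 -0.007 -0.002] | shift cur-axes [33.8 76.1 48.3] | after-turn [33.9 75.9 48.5]
turn [-0.011  0.008  3.14 ] | shift cur-axes [33.8 76.1 48.3] | after-turn [-33.9 -75.9  48.5]
in frame now [-78.6 -74.9  88.5] F(frame) [-0.3  1.1 -0.2] q [-0.32  0.71 -0.05  2.29  1.61  0.11 -0.52] open 0.564 t 5.35
```

Request:
carry_out --motion '[[[10,20,0,0,0,0,20],[10,20,0,0,0,0,20],[10,20,0,0,0,0,20],[4,16,5,0,0,0,20],[0,0,15,0,0,0,20],[0,0,0,0,0,0,20]]]'

```text
clock: 5.95
tool_pos: [0.438, 0.167, 0.1053]
eef_rot: [0.073, 0.994, -0.01, 0.083]
contact_force: [-0.0, 0.4, -0.9]
opening: 0.566
```

Run:
```python
from h import *
from plant import eyes
plan(BED,[-76.5-36,1,40],'y')
s=eyes.snapshot("top"); cv2.imwrite("pics/t2.png",cv2.resize(s["pixels"][155:285,150:320,::-1],None,fx=4.5,fy=4.5,interpolation=cv2.INTER_CUBIC))
```

```text
turn [-0.009 -0.008 -0.005] | shift cur-axes [-0.2  2.4 27.9] | after-turn [-0.   2.2 27.9]
turn [-0.012  0.014  3.136] | shift cur-axes [-0.2  2.4 27.9] | after-turn [ 0.  -2.2 27.9]
in frame now [-112.5   -1.2   67.9] F(frame) [-0.2  0.4 -0.9] q [-0.43  0.78 -0.17  2.27  1.69  0.23 -0.8 ] open 0.566 t 5.95
```

Correct the turn, lower to just above the board, then touch down slowly.

Request:
carry_out --motion '[[[0,2,10,-0.009,-0.008,-0.005,20],[0,0,12,0,0,0,20],[0,0,6,0,0,0,20],[0,0,4,0,0,0,20],[0,0,2,0,0,0,20],[0,0,0,0,0,0,20]]]'

```text
clock: 6.6
tool_pos: [0.4437, 0.1689, 0.0728]
eef_rot: [0.07, 0.994, -0.006, 0.087]
contact_force: [-0.0, 0.2, -1.3]
opening: 0.565
```

```bash
python3 -c "
from h import *
plan(BED,[-76.5-36,1,29],'y')"
```

```text
turn [ 0.001  0.001 -0.001] | shift cur-axes [-0.4 -0.5  5.9] | after-turn [-0.4 -0.5  5.9]
turn [ 1.000e-03 -2.000e-03  3.141e+00] | shift cur-axes [-0.4 -0.5  5.9] | after-turn [0.4 0.5 5.9]
in frame now [-112.9    1.5   34.9] F(frame) [-0.3  0.2 -1.3] q [-0.34  0.86 -0.3   2.27  1.89  0.35 -0.98] open 0.565 t 6.6
```

Request:
carry_out --motion '[[[0,0,2,0,0,0,20],[0,0,1.5,0,0,0,20],[0,0,0,0,0,0,20]]]'

```text
clock: 6.9
tool_pos: [0.4445, 0.1692, 0.0701]
eef_rot: [0.07, 0.994, -0.005, 0.088]
contact_force: [-1.1, -0.5, 6.0]
opening: 0.564
```

Request:
carry_out --motion '[[[0,0,1,0,0,0,20],[0,0,1,0,0,0,20],[0,0,0,0,0,0,20]]]'

```text
clock: 7.2
tool_pos: [0.4454, 0.1691, 0.069]
eef_rot: [0.07, 0.994, -0.005, 0.089]
contact_force: [-1.4, -0.6, 16.8]
opening: 0.564
```

```bash
python3 -c "
from h import *
plan(BED,[-76.5-15,1,29],'y')"
```

```text
turn [ 0.002  0.004 -0.001] | shift cur-axes [-20.4  -1.    2. ] | after-turn [-20.4  -1.    1.9]
turn [ 0.007 -0.004  3.141] | shift cur-axes [-20.4  -1.    2. ] | after-turn [20.4  1.   1.9]
in frame now [-111.9    2.    30.9] F(frame) [ 1.7 -0.8 16.8] q [-0.33  0.87 -0.32  2.27  1.9   0.37 -1.  ] open 0.564 t 7.2
```

Request:
carry_out --motion '[[[0,-1,-2,0,0,0,20],[-5,0,0,0,0,0,20],[-5,0,0,0,0,0,20],[-5,0,0,0,0,0,20],[0,0,0,0,0,0,20]]]'

```text
clock: 7.7
tool_pos: [0.4596, 0.1659, 0.0718]
eef_rot: [0.07, 0.994, -0.005, 0.088]
contact_force: [-0.6, 0.3, -2.5]
opening: 0.567
```

Request:
carry_out --motion '[[[-2,0,0,0,0,0,20],[-1,0,0,0,0,0,20],[0,0,0,0,0,0,20]]]'

```text
clock: 8.0
tool_pos: [0.4606, 0.1657, 0.0721]
eef_rot: [0.07, 0.994, -0.005, 0.086]
contact_force: [-1.2, 0.4, -2.0]
opening: 0.561
```

```bash
python3 -c "
from h import *
plan(BED,[-76.5-14,1,29],'y')"
```

```text
turn [ 0.002 -0.001 -0.   ] | shift cur-axes [-5.6  0.2  2.3] | after-turn [-5.6  0.2  2.3]
turn [-2.000e-03 -3.000e-03  3.142e+00] | shift cur-axes [-5.6  0.2  2.3] | after-turn [ 5.6 -0.2  2.3]
in frame now [-96.1   0.8  31.3] F(frame) [-1.6  0.3 -1.8] q [-0.36  0.86 -0.24  2.23  1.84  0.29 -0.9 ] open 0.561 t 8.0
```

Request:
carry_out --motion '[[[-2,0,0,0,0,0,20],[-1,0,0,0,0,0,20],[0,0,0,0,0,0,20]]]'

```text
clock: 8.3
tool_pos: [0.4631, 0.1652, 0.0725]
eef_rot: [0.07, 0.994, -0.005, 0.086]
contact_force: [-4.6, 0.2, -5.5]
opening: 0.565
```

Request:
carry_out --motion '[[[-2,0,0,0,0,0,20],[-1,0,0,0,0,0,20],[0,0,0,0,0,0,20]]]'

```text
clock: 8.6
tool_pos: [0.4659, 0.1648, 0.073]
eef_rot: [0.07, 0.994, -0.005, 0.086]
contact_force: [-4.4, 1.2, -5.4]
opening: 0.563
```

```bash
python3 -c "
from h import *
plan(BED,[-76.5-14,1,29],'y')"
```

```text
turn [ 0.002 -0.003 -0.   ] | shift cur-axes [-0.2  0.4  2.2] | after-turn [-0.2  0.4  2.2]
turn [-4.000e-03 -2.000e-03  3.142e+00] | shift cur-axes [-0.2  0.4  2.2] | after-turn [ 0.2 -0.4  2.2]
in frame now [-90.7   0.6  31.2] F(frame) [-5.4  0.6 -4.5] q [-0.37  0.86 -0.21  2.22  1.82  0.27 -0.87] open 0.563 t 8.6
```

Run:
```python
from plant import eyes
import cv2
s=eyes.snapshot("wrist"); cv2.imwrite("pics/w3.png",s["pixels"][:,:,::-1])
```

```text
(no output)
```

View pics/w3.png

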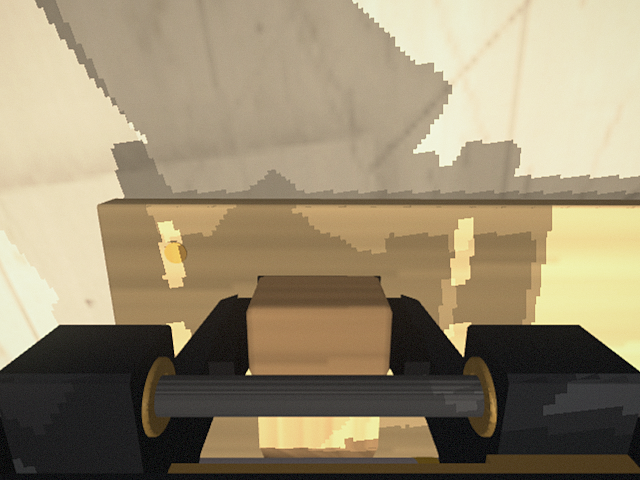

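The wrist view shows the chock square in the jaws on the board, with its foot at the bottom edge (260–380,455) against the roller. I'll seat it and firm up the push.

Request:
carry_out --motion '[[[0,0,2,0,0,0,20],[-1,0,0,0,0,0,20],[-1,0,0,0,0,0,20],[0,0,0,0,0,0,20]]]'

```text
clock: 9.05
tool_pos: [0.4682, 0.1647, 0.0725]
eef_rot: [0.07, 0.994, -0.005, 0.086]
contact_force: [-8.4, -0.0, 8.8]
opening: 0.563
```

Request:
carry_out --motion '[[[-1,0,0,0,0,0,20],[-1,0,0,0,0,0,20],[0,0,0,0,0,0,20]]]'

```text
clock: 9.35
tool_pos: [0.4684, 0.1647, 0.0725]
eef_rot: [0.069, 0.994, -0.005, 0.085]
contact_force: [-12.3, 1.2, 9.0]
opening: 0.568
```

```bash
python3 -c "
from h import *
plan(BED,[-76.5-14,1,29],'y')"
```

```text
turn [ 0.003 -0.004  0.001] | shift cur-axes [2.2 0.1 1.4] | after-turn [2.2 0.1 1.3]
turn [ 0.007  0.004 -3.141] | shift cur-axes [2.2 0.1 1.4] | after-turn [-2.2 -0.1  1.3]
in frame now [-88.3   0.9  30.3] F(frame) [-10.6  -0.5  11. ] q [-0.37  0.86 -0.2   2.21  1.81  0.25 -0.85] open 0.568 t 9.35
```

Request:
carry_out --motion '[[[0,0,0,0,0,0,70],[0,0,0,0,0,0,100],[0,0,0,0,0,0,100],[0,0,0,0,0,0,100],[0,0,-20,0,0,0,100],[0,0,-30,0,0,0,100],[0,0,-40,0,0,0,100],[0,0,-40,0,0,0,100]]]'

```text
clock: 10.15
tool_pos: [0.4574, 0.1644, 0.165]
eef_rot: [0.07, 0.993, -0.011, 0.089]
contact_force: [1.7, 0.1, -0.1]
opening: 1.0
```

Run:
```python
from h import *
from plant import eyes
plan(BED,[0,100,159+50],'x')
s=eyes.snapshot("wrist"); cv2.imwrite("pics/w4.png",s["pixels"][:,:,::-1])
np.savez("w4.npz",K=s["K"],o=s["origin"],a=s["attitude"])
s=eyes.snapshot("side"); cv2.imwrite("pics/s4.png",cv2.resize(s["pixels"][105:255,250:360,::-1],None,fx=5,fy=4,interpolation=cv2.INTER_CUBIC))
```

```text
turn [-0.003  0.011  1.57 ] | shift cur-axes [-83.3 100.3 -86.2] | after-turn [101.   82.9 -85.7]
turn [-0.011 -0.003 -1.571] | shift cur-axes [-83.3 100.3 -86.2] | after-turn [-101.   -82.9  -85.7]
in frame now [-82.9  -1.  123.3] F(frame) [ 1.7  0.3 -0.4] q [-0.35  0.66 -0.25  2.2   1.04  0.32 -0.12] open 1.0 t 10.15
```

View pics/w4.png

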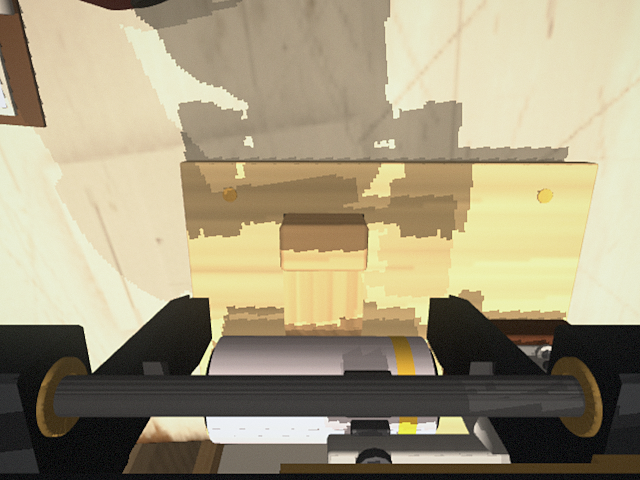

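The wrist view shows the chock at (282–367), centred on the roller at (207–435) and meeting it at y≈335. It is straight and in place. Next is the handle: raise, then turn.

Request:
carry_out --motion '[[[0,0,-40,0,0,0,100],[0,0,-40,0,0,0,100],[0,0,-30,0,0,0.14,100],[0,0,-20,0,0,0.14,100],[0,0,0,0,0,0.143,100],[0,0,0,0,0,0.143,100],[0,0,0,0,0,0.143,100],[0,0,0,0,0,0.143,100]]]'

```text
clock: 11.05
tool_pos: [0.4352, 0.1679, 0.2928]
eef_rot: [0.478, 0.874, 0.029, 0.086]
contact_force: [-0.2, -0.5, -0.1]
opening: 0.995
```

Request:
carry_out --motion '[[[0,0,0,0,0,0.143,100],[0,0,0,0,0,0.143,100],[0,0,0,0,0,0.143,100],[0,0,0,0,0,0.143,100],[0,0,0,0,0,0.143,100],[0,0,0,0,0,0,100]]]'

```text
clock: 11.65
tool_pos: [0.435, 0.1681, 0.2928]
eef_rot: [0.752, 0.653, 0.057, 0.071]
contact_force: [0.2, -0.0, 0.5]
opening: 0.997
```

Run:
```python
from h import *
plan(BED,[0,100,245],'x')
z=np.load("w4.npz");c=(z["K"],z["o"],R.from_quat(z["a"]));Q,t=frame(BED)
for l in [(-106,25,34),(-106,-25,34),(-78,25,34),(-78,-25,34),(-135,168,0),(-135,-88,0),(0,65,32),(0,-65,32)]: print(l,proj(c,Q.apply(np.array(l)/1e3)+t).round())
```

```text
turn [0.008 0.007 0.001] | shift cur-axes [100.4  83.1   8. ] | after-turn [100.4  83.1   8.1]
turn [-0.011  0.012 -3.14 ] | shift cur-axes [100.4  83.1   8. ] | after-turn [-100.4  -83.1    8.1]
in frame now [-83.1  -0.4 253.1] F(frame) [ 0.2 -0.   0.4] q [-0.45  0.39 -0.14  2.11  0.35  0.54 -1.01] open 0.997 t 11.65
(-106, 25, 34) [[369. 222.]]
(-106, -25, 34) [[278. 222.]]
(-78, 25, 34) [[367. 270.]]
(-78, -25, 34) [[279. 270.]]
(-135, 168, 0) [[601. 163.]]
(-135, -88, 0) [[179. 163.]]
(0, 65, 32) [[426. 386.]]
(0, -65, 32) [[220. 385.]]
```

Request:
carry_out --motion '[[[25,20,0,0.008,0.007,0,100],[25,21,0,0,0,0,60],[25,21,0,0,0,0,60],[25,21,0,0,0,0,60],[0,0,0,0,0,0,60],[0,0,0,0,0,0,60]]]'

```text
clock: 12.25
tool_pos: [0.5294, 0.256, 0.3067]
eef_rot: [0.751, 0.655, 0.056, 0.065]
contact_force: [0.0, -0.1, 0.1]
opening: 0.607
```

Run:
```python
from h import *
from plant import eyes
plan(BED,[0,100,165],'x')
s=eyes.snapshot("wrist"); cv2.imwrite("pics/w5.png",s["pixels"][:,:,::-1])
c=(s["K"],s["origin"],R.from_quat(s["attitude"]));Q,t=frame(BED)
for l in [(-8,100,196),(8,100,196),(0,91,196),(0,109,196),(0,100,159)]: print(l,proj(c,Q.apply(np.array(l)/1e3)+t).round())
```

```text
turn [-0.002  0.     0.004] | shift cur-axes [ 0.3  0.9 87.7] | after-turn [ 0.3  0.7 87.7]
turn [-0.000e+00 -2.000e-03 -3.137e+00] | shift cur-axes [ 0.3  0.9 87.7] | after-turn [-0.3 -0.7 87.7]
in frame now [ -0.7  99.7 252.7] F(frame) [ 0.1 -0.1  0.1] q [-0.48  0.53 -0.17  1.76  0.3   0.76 -0.97] open 0.607 t 12.25
(-8, 100, 196) [[303. 284.]]
(8, 100, 196) [[336. 284.]]
(0, 91, 196) [[319. 301.]]
(0, 109, 196) [[320. 266.]]
(0, 100, 159) [[320. 259.]]
```

View pics/w5.png

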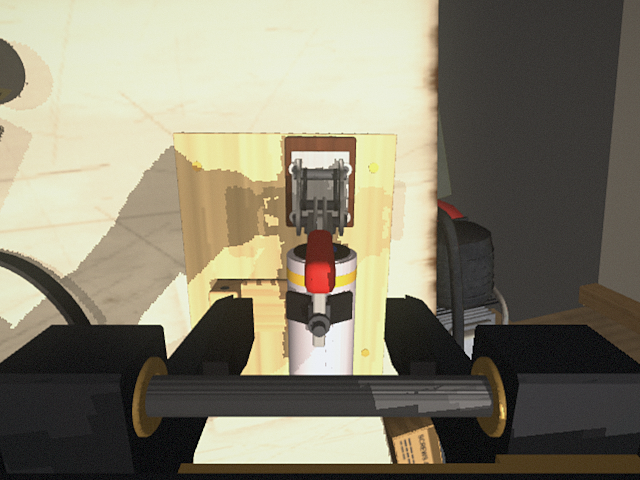

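The wrist view shows the red handle's top at (305–336, 262–292), within about 3 mm of the prediction and centred between the jaws. Descending to pinch it.

Request:
carry_out --motion '[[[1,1,22,0,0,0,60],[0,0,25,0,0,0,60],[0,0,20,0,0,0,60],[0,0,15,0,0,0,60],[0,0,5,0,0,0,60],[0,0,0,0,0,0,30],[0,0,0,0,0,0,5],[0,0,0,0,0,0,5]]]' --squeeze 25

```text
clock: 13.1
tool_pos: [0.5455, 0.2555, 0.2231]
eef_rot: [0.751, 0.654, 0.058, 0.065]
contact_force: [0.4, -0.2, -0.0]
opening: 0.351
```

Request:
carry_out --motion '[[[0,0,0,0,0,0,5],[0,0,0,0,0,0,5],[0,0,0,0,0,0,5]]]'

```text
clock: 13.4
tool_pos: [0.5449, 0.2556, 0.2225]
eef_rot: [0.751, 0.654, 0.057, 0.065]
contact_force: [-2.9, -0.2, 4.5]
opening: 0.179
```

```bash
python3 -c "
from h import *
plan(BED,[0,100,165],'x')"
```

```text
turn [-0.001 -0.002  0.002] | shift cur-axes [-1.5  0.2  2.1] | after-turn [-1.5  0.2  2.1]
turn [ 3.000e-03 -2.000e-03 -3.139e+00] | shift cur-axes [-1.5  0.2  2.1] | after-turn [ 1.5 -0.2  2.1]
in frame now [ -0.2 101.5 167.1] F(frame) [-2.  -0.6  4.9] q [-0.5   0.66 -0.12  1.82  0.36  0.57 -1.02] open 0.179 t 13.4
```

Request:
carry_out --motion '[[[10.5,0,1,0,0,0,5],[10.5,0,1.5,0,0,0,5],[10,0,3,0,0,0,5],[10,0,3.5,0,0,0,5],[9.5,0,5,0,0,0,5],[9,0,6,0,0,0,5]]]'

```text
clock: 14.0
tool_pos: [0.5566, 0.313, 0.2029]
eef_rot: [0.752, 0.654, 0.056, 0.066]
contact_force: [-3.1, -1.1, 6.7]
opening: 0.176
```

```bash
python3 -c "
from h import *
plan(BED,[0,160,144],'x')"
```

```text
turn [-0.001  0.001  0.002] | shift cur-axes [-0.   0.1  3.1] | after-turn [-0.   0.   3.1]
turn [-1.00e-03 -2.00e-03 -3.14e+00] | shift cur-axes [-0.   0.1  3.1] | after-turn [ 0.  -0.   3.1]
in frame now [ -0.  160.  147.1] F(frame) [-1.7 -1.5  7.1] q [-0.58  0.73 -0.11  1.71  0.35  0.61 -1.08] open 0.176 t 14.0
```

Request:
carry_out --motion '[[[8,0,7,0,0,0,5],[8,0,7,0,0,0,5],[6.5,0,8.5,0,0,0,5],[6.5,0,8.5,0,0,0,5],[4.5,0,9.5,0,0,0,5],[4.5,0,10,0,0,0,5]]]'

```text
clock: 14.6
tool_pos: [0.5716, 0.3573, 0.1548]
eef_rot: [0.75, 0.655, 0.063, 0.062]
contact_force: [-0.5, 8.9, 7.1]
opening: 0.177
```

```bash
python3 -c "
from h import *
plan(BED,[0,200,93],'x')"
```

```text
turn [ 0.002 -0.014  0.004] | shift cur-axes [-6.  -0.2  5.2] | after-turn [-5.9 -0.2  5.3]
turn [ 0.022  0.004 -3.137] | shift cur-axes [-6.  -0.2  5.2] | after-turn [5.9 0.2 5.3]
in frame now [2.000e-01 2.059e+02 9.830e+01] F(frame) [-0.4  8.7  7.3] q [-0.63  0.83 -0.09  1.64  0.36  0.57 -1.12] open 0.177 t 14.6
```

Request:
carry_out --motion '[[[0,0,0,0,0,0,5],[0,0,0,0,0,0,5]]]'

```text
clock: 14.8
tool_pos: [0.5716, 0.3573, 0.1545]
eef_rot: [0.75, 0.656, 0.063, 0.062]
contact_force: [-0.7, 8.3, 3.9]
opening: 0.174
```

Run:
```python
from h import *
from plant import eyes
plan(BED,[0,200,93],'x')
s=eyes.snapshot("side"); cv2.imwrite("pics/s6.png",cv2.resize(s["pixels"][90:260,230:400,::-1],None,fx=3.5,fy=3.5,interpolation=cv2.INTER_CUBIC))
```

```text
turn [ 0.002 -0.014  0.005] | shift cur-axes [-6.  -0.1  4.9] | after-turn [-6.  -0.1  5. ]
turn [ 2.200e-02  3.000e-03 -3.137e+00] | shift cur-axes [-6.  -0.1  4.9] | after-turn [6.  0.1 5. ]
in frame now [1.00e-01 2.06e+02 9.80e+01] F(frame) [-1.2  8.2  4.1] q [-0.63  0.83 -0.09  1.64  0.36  0.57 -1.12] open 0.174 t 14.8
```

View pics/s6.png

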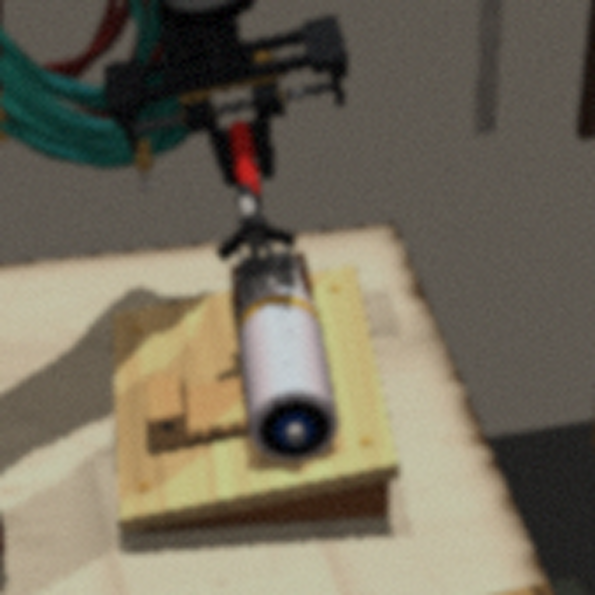

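The side crop shows the arm and V shoe already upright at about (255,235), the roller resting against the chock, and the handle still in the jaws. I'll finish the swing.

Request:
carry_out --motion '[[[4,0,9,0,0,0,5],[3,0,10,0,0,0,5],[1,0,10,0,0,0,5],[0,0,0,0,0,0,5]]]'

```text
clock: 15.25
tool_pos: [0.5778, 0.3673, 0.1256]
eef_rot: [0.749, 0.656, 0.065, 0.061]
contact_force: [1.4, 13.2, 3.3]
opening: 0.172
```

```bash
python3 -c "
from h import *
plan(BED,[0,204,63],'x')"
```

```text
turn [ 0.003 -0.018  0.006] | shift cur-axes [-12.8   0.1   5.5] | after-turn [-12.7   0.2   5.7]
turn [ 0.029  0.004 -3.135] | shift cur-axes [-12.8   0.1   5.5] | after-turn [12.7 -0.2  5.7]
in frame now [-2.000e-01  2.167e+02  6.870e+01] F(frame) [ 0.1 13.3  3.4] q [-0.64  0.89 -0.08  1.62  0.37  0.53 -1.13] open 0.172 t 15.25
```

Request:
carry_out --motion '[[[4,0,4,0,0,0,5],[4,0,4,0,0,0,5],[0,0,0,0,0,0,5]]]'

```text
clock: 15.55
tool_pos: [0.5797, 0.3688, 0.1166]
eef_rot: [0.751, 0.655, 0.06, 0.064]
contact_force: [1.0, 6.5, 1.4]
opening: 0.175
```

```bash
python3 -c "
from h import *
plan(BED,[0,204,63],'x')"
```

```text
turn [ 0.    -0.007  0.004] | shift cur-axes [-14.5   0.1  -3.6] | after-turn [-14.5   0.2  -3.5]
turn [ 0.011  0.    -3.138] | shift cur-axes [-14.5   0.1  -3.6] | after-turn [14.5 -0.2 -3.5]
in frame now [-2.000e-01  2.185e+02  5.950e+01] F(frame) [0.3 6.5 1.3] q [-0.65  0.9  -0.08  1.61  0.37  0.54 -1.14] open 0.175 t 15.55
```

Request:
carry_out --motion '[[[2,0,4,0,0,0,5],[0,0,4,0,0,0,5],[0,0,0,0,0,0,5]]]'

```text
clock: 15.85
tool_pos: [0.5813, 0.3697, 0.1083]
eef_rot: [0.751, 0.655, 0.059, 0.064]
contact_force: [1.1, 6.8, 1.5]
opening: 0.173
```

Run:
```python
from h import *
from plant import eyes
plan(BED,[0,204,63],'x')
s=eyes.snapshot("wrist"); a=s["pixels"][:,:,::-1]
t=eyes.snapshot("side")["pixels"][:,:,::-1]
b=cv2.resize(t[100:240,240:380],(480,480),interpolation=cv2.INTER_CUBIC)
cv2.imwrite("pics/w7.png",cv2.resize(np.hstack([a[:,120:520],b]),(800,436)))
```

```text
turn [-0.    -0.006  0.003] | shift cur-axes [-15.5   0.2 -12. ] | after-turn [-15.6   0.2 -11.9]
turn [ 0.01  -0.    -3.138] | shift cur-axes [-15.5   0.2 -12. ] | after-turn [ 15.6  -0.2 -11.9]
in frame now [-2.000e-01  2.196e+02  5.110e+01] F(frame) [0.4 6.9 1.5] q [-0.65  0.92 -0.07  1.61  0.37  0.53 -1.14] open 0.173 t 15.85
```

View pics/w7.png

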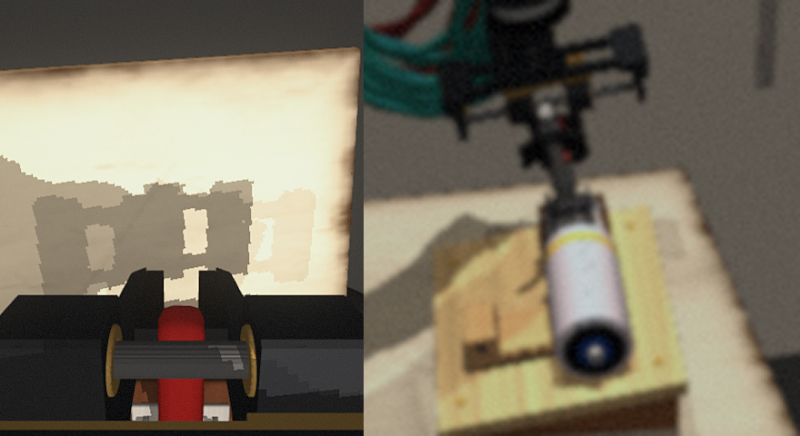

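The left (wrist) half shows the handle lying back level, with its end at (180,310). The right (side) half shows the arm upright and the roller resting beside the chock. Releasing and retreating upward.

Request:
carry_out --motion '[[[0,0,0,0,0,0,60],[0,0,0,0,0,0,60],[0,0,0,0,0,0,60],[0,0,-20,0,0,0,60],[0,0,-30,0,0,0,60],[0,0,-40,0,0,0,100],[0,0,-40,0,0,0,100],[0,0,-40,0,0,0,100]]]'

```text
clock: 16.75
tool_pos: [0.5514, 0.3697, 0.2769]
eef_rot: [0.752, 0.654, 0.056, 0.065]
contact_force: [1.3, 0.9, -0.6]
opening: 0.848
```

Run:
```python
from h import *
from plant import eyes
plan(BED,[0,0,47],'x')
s=eyes.snapshot("wrist"); a=s["pixels"][:,:,::-1]
cv2.imwrite("pics/w8.png",a)
t=eyes.snapshot("top")["pixels"][:,:,::-1]
cv2.imwrite("pics/t8.png",cv2.resize(t[155:280,155:300],None,fx=4.8,fy=4.8,interpolation=cv2.INTER_CUBIC))
```

```text
turn [-0.002  0.001  0.001] | shift cur-axes [-215.3    0.   175.4] | after-turn [-215.4   -0.   175.3]
turn [-1.00e-03 -3.00e-03 -3.14e+00] | shift cur-axes [-215.3    0.   175.4] | after-turn [215.4   0.  175.3]
in frame now [  0.  215.4 222.3] F(frame) [ 1.   1.1 -0.8] q [-0.64  0.68 -0.14  1.55  0.3   0.83 -1.08] open 0.848 t 16.75
```

View pics/w8.png

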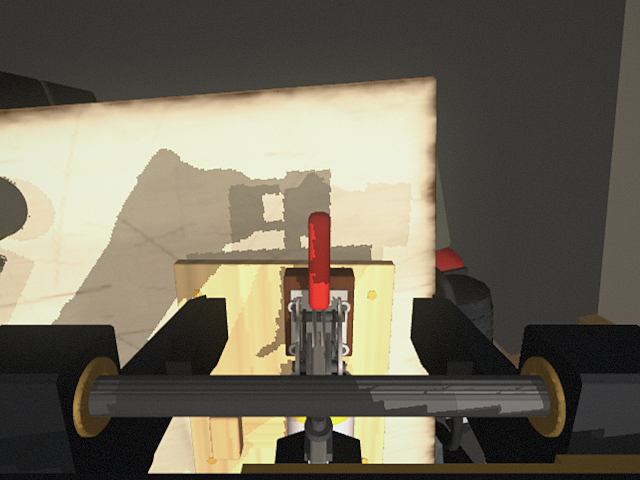

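The wrist view shows the red handle lying fully back at (310–330, 212–308) and the arm upright. Now I'll move over the roller, above the arm.

Request:
carry_out --motion '[[[-20,0,-10,0,0,0,100],[-40,0,-10,0,0,0,100],[-40,0,0,0,0,0,100],[-40,0,0,0,0,0,100],[-40,0,0,0,0,0,100],[-35,0,0,0,0,0,100],[0,0,0,0,0,0,100]]]'

```text
clock: 17.55
tool_pos: [0.5176, 0.1507, 0.2942]
eef_rot: [0.754, 0.651, 0.054, 0.066]
contact_force: [0.1, -0.2, 0.4]
opening: 0.998
```

Run:
```python
from h import *
from plant import eyes
plan(BED,[-1,0,47],'x')
s=eyes.snapshot("wrist"); a=s["pixels"][:,:,::-1]
c=(s["K"],s["origin"],R.from_quat(s["attitude"]));Q,t=frame(BED)
for l in [(-32,65,32),(32,65,32),(-32,-65,32),(32,-65,32),(-106,25,34),(-106,-25,34)]: print(l,proj(c,Q.apply(np.array(l)/1e3)+t).round())
t=eyes.snapshot("top")["pixels"][:,:,::-1]
cv2.imwrite("pics/w9.png",cv2.resize(np.hstack([a[:,100:540],cv2.resize(a[280:460,240:420],(480,480))]),(800,417)))
cv2.imwrite("pics/w9f.png",a)
```

```text
turn [-0.004  0.007 -0.006] | shift cur-axes [  7.5  -0.4 192.7] | after-turn [  6.2  -1.1 192.8]
turn [0.011 0.006 3.135] | shift cur-axes [  7.5  -0.4 192.7] | after-turn [ -6.2   1.1 192.8]
in frame now [ 1.000e-01 -6.200e+00  2.398e+02] F(frame) [ 0.2 -0.2  0.4] q [-0.31  0.48 -0.17  1.92  0.3   0.63 -0.84] open 0.998 t 17.55
(-32, 65, 32) [[279. 128.]]
(32, 65, 32) [[359. 127.]]
(-32, -65, 32) [[284. 280.]]
(32, -65, 32) [[355. 279.]]
(-106, 25, 34) [[190. 179.]]
(-106, -25, 34) [[196. 238.]]
```

View pics/w9f.png

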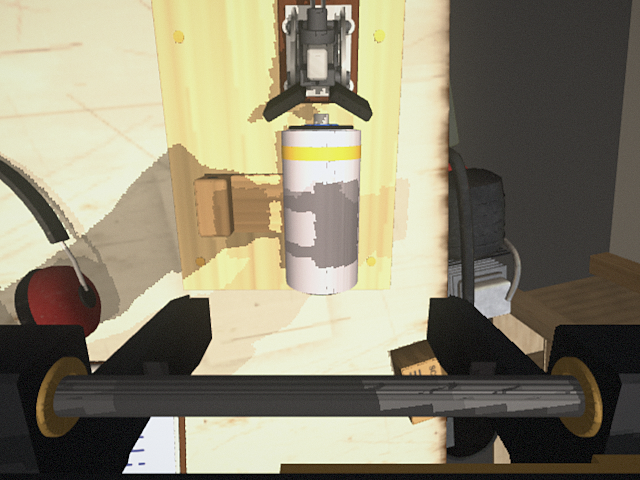

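The wrist view shows the roller resting at (282–361, 128–293) against the chock at (195–285, 175–237). Both are within about 2 mm of the predicted positions, and the arm and shoe are clear at the top. Descending to grip.

Request:
carry_out --motion '[[[6,0,30,-0.004,0.007,-0.006,100],[1,1,35,0,0,0,100],[0,0,35,0,0,0,100],[0,0,35,0,0,0,100],[0,0,25,0,0,0,100],[0,0,0,0,0,0,100],[0,0,0,0,0,0,100]]]'

```text
clock: 18.35
tool_pos: [0.5486, 0.1638, 0.1377]
eef_rot: [0.748, 0.657, 0.061, 0.064]
contact_force: [0.5, -0.2, -0.2]
opening: 1.0
```

```bash
python3 -c "
from h import *
plan(BED,[1,0,47],'x')"
```

```text
turn [ 0.002 -0.009  0.01 ] | shift cur-axes [-11.4  -0.6  33.6] | after-turn [-11.1  -0.4  33.7]
turn [ 1.400e-02  3.000e-03 -3.132e+00] | shift cur-axes [-11.4  -0.6  33.6] | after-turn [11.1  0.4 33.7]
in frame now [ 1.4 11.1 80.7] F(frame) [ 0.5 -0.2 -0.3] q [-0.4   0.76 -0.03  1.98  0.43  0.27 -0.95] open 1.0 t 18.35
```

Request:
carry_out --motion '[[[-6,-0.5,5,0.002,-0.009,0.01,100],[-5,0,8,0,0,0,100],[0,0,8,0,0,0,100],[0,0,8,0,0,0,100],[0,0,5,0,0,0,100],[0,0,0,0,0,0,100],[0,0,0,0,0,0,100]]]'

```text
clock: 19.05
tool_pos: [0.5527, 0.151, 0.1042]
eef_rot: [0.753, 0.653, 0.057, 0.066]
contact_force: [-0.3, 0.1, 0.9]
opening: 1.0
```

```bash
python3 -c "
from h import *
plan(BED,[1,0,47],'x')"
```

```text
turn [ 0.001  0.    -0.002] | shift cur-axes [ 1.  -0.3 -0.3] | after-turn [ 1.  -0.3 -0.3]
turn [ 1.00e-03 -1.00e-03  3.14e+00] | shift cur-axes [ 1.  -0.3 -0.3] | after-turn [-1.   0.3 -0.3]
in frame now [ 1.3 -1.  46.7] F(frame) [-0.2  0.1  0.9] q [-0.4   0.82  0.01  2.    0.44  0.19 -0.96] open 1.0 t 19.05
```

Request:
carry_out --motion '[[[0,0,0,0,0,0,76],[0,0,0,0,0,0,60],[0,0,0,0,0,0,50],[0,0,0,0,0,0,50],[0,0,0,0,0,0,50]]]' --squeeze 40

```text
clock: 19.55
tool_pos: [0.5528, 0.1509, 0.1046]
eef_rot: [0.753, 0.653, 0.058, 0.066]
contact_force: [-1.2, 0.5, 2.3]
opening: 0.716
```

Request:
carry_out --motion '[[[0,0,-5,0,0,0,50],[0,0,-10,0,0,0,50],[0,0,-15,0,0,0,50],[0,0,0,0,0,0,50]]]'

```text
clock: 19.95
tool_pos: [0.5477, 0.1518, 0.1355]
eef_rot: [0.753, 0.653, 0.058, 0.066]
contact_force: [0.6, 0.6, -5.9]
opening: 0.719
```

```bash
python3 -c "
from h import *
plan(BED,[1,0,130],'x')
plan(RACK,[0,0,180],'x')"
```

```text
turn [ 0.002 -0.001 -0.002] | shift cur-axes [  0.9  -0.7 -51.6] | after-turn [  0.9  -0.8 -51.6]
turn [-1.000e-03 -4.000e-03  3.139e+00] | shift cur-axes [  0.9  -0.7 -51.6] | after-turn [ -0.9   0.8 -51.6]
in frame now [ 1.8 -0.9 78.4] F(frame) [-0.6  0.7 -5.8] q [-0.39  0.76 -0.02  2.    0.43  0.25 -0.95] open 0.719 t 19.95
turn [ 0.177  0.01  -0.122] | shift cur-axes [-472.4  -19.3  -49.2] | after-turn [-465.6  -84.9  -44.5]
turn [ 0.015 -0.267  3.008] | shift cur-axes [-472.4  -19.3  -49.2] | after-turn [465.6  84.9 -44.5]
in frame now [ 84.9 465.6 135.5] F(frame) [ 0.5  0.6 -5.9] q [-0.39  0.76 -0.02  2.    0.43  0.25 -0.95] open 0.719 t 19.95
```

Request:
carry_out --motion '[[[0,0,-30,0,0,0,50],[0,0,-35,0,0,0,50],[-20,0,-20,0,0,0,50],[-35,0,0,0,0,0,50],[-40,0,0,0,0,0,50],[-40,0,0,0,0,0,50],[-40,0,0,0,0,0,50],[-40,0,0,0,0,0,50]]]'

```text
clock: 20.75
tool_pos: [0.5014, -0.0608, 0.2173]
eef_rot: [0.753, 0.653, 0.057, 0.066]
contact_force: [0.4, -0.1, -4.5]
opening: 0.717
```

Request:
carry_out --motion '[[[-30,0,0,0.04,0,-0.025,50],[-30,0,0,0.04,0,-0.025,50],[-30,0,0,0.04,0,-0.025,50],[-30,0,0,0.04,0,-0.025,50],[-20,0,0,0.02,0,-0.02,50],[0,0,0,0,0,0,50]]]'

```text
clock: 21.35
tool_pos: [0.4882, -0.2032, 0.2176]
eef_rot: [0.717, 0.697, -0.007, 0.002]
contact_force: [0.5, 0.2, -5.7]
opening: 0.716
```

Run:
```python
from h import *
from plant import eyes,readout
plan(RACK,[0,0,150],'x')
st=readout.get_state();s=eyes.snapshot("wrist");T=R.from_quat(st["eef_rot"]);C=R.from_quat(s["attitude"])
rel=T.inv()*C; ro=T.inv().apply(s["origin"]-st["tool_pos"])
q=R.from_quat([-0.069,.998,0,-.003]);c=(s["K"],q.apply(ro)+[.4622,-.1262,.1282],q*rel)
print("plate edge",bp(c,[(126,109),(123,300)],.010).round(4),"apex",bp(c,[(97,208),(72,209)],.0137).round(4))
cv2.imwrite("pics/w10.png",s["pixels"][:,:,::-1])
```

```text
turn [-0.007  0.012 -0.009] | shift cur-axes [-109.   -31.1   69.2] | after-turn [-109.5  -32.6   67.6]
turn [0.019 0.01  3.132] | shift cur-axes [-109.   -31.1   69.2] | after-turn [109.5  32.6  67.6]
in frame now [ 32.6 109.5 217.6] F(frame) [ 0.5  0.2 -5.7] q [ 0.55  0.65 -0.41  1.89  0.41  0.69 -0.13] open 0.716 t 21.35
plate edge [[ 0.3944 -0.2474  0.01  ]
 [ 0.5154 -0.2491  0.01  ]] apex [[ 0.4543 -0.2631  0.0137]
 [ 0.457  -0.2782  0.0137]]
```

Request:
carry_out --motion '[[[-35,-8,0,-0.007,0.012,-0.009,50],[-35,-8,0,0,0,0,50],[-25,-8,10,0,0,0,50],[-12,-7,20,0,0,0,50],[0,0,20,0,0,0,50],[0,0,10,0,0,0,50],[0,0,0,0,0,0,50]]]'

```text
clock: 22.1
tool_pos: [0.4559, -0.3029, 0.1574]
eef_rot: [0.711, 0.703, 0.001, -0.002]
contact_force: [0.1, -1.1, -6.2]
opening: 0.719
```

```bash
sed -i 's/^RACK=.*/RACK=[0.4547,-0.309,0,-0.015,0]/' h.py
python3 - <<'E'
from h import *
plan(RACK,[0,0,76],'x')
E
```

```text
turn [-0.001 -0.004  0.003] | shift cur-axes [-6.5 -1.1 81.4] | after-turn [-6.1 -1.2 81.4]
turn [ 7.000e-03 -1.000e-03 -3.138e+00] | shift cur-axes [-6.5 -1.1 81.4] | after-turn [ 6.1  1.2 81.4]
in frame now [  1.2   6.1 157.4] F(frame) [ 0.1 -1.1 -6.2] q [ 0.73  0.76 -0.38  1.89  0.48  0.59  0.03] open 0.719 t 22.1
```

Request:
carry_out --motion '[[[-3,-1,15,0,-0.004,0.003,50],[-3,0,20,0,0,0,50],[0,0,15,0,0,0,50],[0,0,10,0,0,0,50],[0,0,5,0,0,0,50],[0,0,0,0,0,0,50],[0,0,0,0,0,0,50]]]'

```text
clock: 22.8
tool_pos: [0.456, -0.3107, 0.0943]
eef_rot: [0.713, 0.701, 0.0, 0.002]
contact_force: [-0.5, -0.2, -5.9]
opening: 0.718
```

Run:
```python
from h import *
plan(RACK,[0,0,74],'x')
```

```text
turn [ 0.003  0.002 -0.001] | shift cur-axes [ 1.8 -1.4 20.2] | after-turn [ 1.7 -1.4 20.3]
turn [ 3.00e-03 -4.00e-03  3.14e+00] | shift cur-axes [ 1.8 -1.4 20.2] | after-turn [-1.7  1.4 20.3]
in frame now [ 1.4 -1.7 94.3] F(frame) [-0.5 -0.2 -5.9] q [ 0.69  0.86 -0.3   1.91  0.55  0.45 -0.03] open 0.718 t 22.8
```

Request:
carry_out --motion '[[[0,-1,5,0,0,0,50],[0,0,5,0,0,0,50],[0,0,3,0,0,0,50],[0,0,2,0,0,0,50],[0,0,0,0,0,0,50]]]'

```text
clock: 23.3
tool_pos: [0.4543, -0.3106, 0.0782]
eef_rot: [0.713, 0.701, -0.0, 0.001]
contact_force: [-0.8, 0.7, -5.6]
opening: 0.716
```

Request:
carry_out --motion '[[[0,0,1.5,0,0,0,50],[0,0,1.5,0,0,0,50],[0,0,0,0,0,0,50]]]'

```text
clock: 23.6
tool_pos: [0.4543, -0.3108, 0.0756]
eef_rot: [0.713, 0.701, -0.0, 0.001]
contact_force: [-0.1, 0.7, -4.6]
opening: 0.716
```

Run:
```python
from h import *
plan(RACK,[0,0,74],'x')
```

```text
turn [ 0.001  0.002 -0.002] | shift cur-axes [1.8 0.4 1.6] | after-turn [1.8 0.4 1.6]
turn [ 3.00e-03 -2.00e-03  3.14e+00] | shift cur-axes [1.8 0.4 1.6] | after-turn [-1.8 -0.4  1.6]
in frame now [-0.4 -1.8 75.6] F(frame) [-0.1  0.7 -4.6] q [ 0.68  0.89 -0.28  1.92  0.57  0.41 -0.04] open 0.716 t 23.6
```

Request:
carry_out --motion '[[[0,0,1,0,0,0,50],[0,0,1,0,0,0,50],[0,0,0,0,0,0,50]]]'

```text
clock: 23.9
tool_pos: [0.4542, -0.3107, 0.0749]
eef_rot: [0.713, 0.701, -0.0, 0.001]
contact_force: [-3.1, 1.7, 8.2]
opening: 0.718
```

Request:
carry_out --motion '[[[0,0,1,0,0,0,50],[0,0,0,0,0,0,50]]]'

```text
clock: 24.1
tool_pos: [0.4543, -0.3107, 0.0748]
eef_rot: [0.713, 0.701, -0.0, 0.002]
contact_force: [-5.6, 3.4, 16.3]
opening: 0.714
```

Request:
carry_out --motion '[[[0,0,-1,0,0,0,50],[0,0,0,0,0,0,72],[0,0,0,0,0,0,74],[0,0,0,0,0,0,80],[0,0,0,0,0,0,100],[0,0,0,0,0,0,100],[0,0,0,0,0,0,100],[0,0,0,0,0,0,100]]]' --squeeze 10

```text
clock: 24.9
tool_pos: [0.4546, -0.3108, 0.0735]
eef_rot: [0.713, 0.701, 0.0, 0.001]
contact_force: [-0.5, -0.3, 0.1]
opening: 1.002
```

Request:
carry_out --motion '[[[0,0,-10,0,0,0,100],[0,0,-20,0,0,0,100],[0,0,-30,0,0,0,100],[0,0,-40,0,0,0,100],[0,0,-40,0,0,0,100],[0,0,0,0,0,0,100]]]'

```text
clock: 25.5
tool_pos: [0.4571, -0.3117, 0.2192]
eef_rot: [0.713, 0.701, 0.002, 0.006]
contact_force: [-0.0, 0.2, -0.5]
opening: 1.001
```

Request:
carry_out --motion '[[[0,-30,-30,0,0,0,100],[0,-40,-20,0,0,0,100],[0,-40,0,0,0,0,100],[0,-20,0,0,0,0,100],[0,0,0,0,0,0,100],[0,0,0,0,0,0,100]]]'

```text
clock: 26.1
tool_pos: [0.3247, -0.3085, 0.2636]
eef_rot: [0.713, 0.701, 0.0, 0.002]
contact_force: [1.3, -0.3, 0.6]
opening: 1.0
```

Run:
```python
from h import *
from plant import eyes
plan(RACK,[0,0,74],'x')
t=eyes.snapshot("side")["pixels"][:,:,::-1]
u=eyes.snapshot("top")["pixels"][:,:,::-1]
cv2.imwrite("pics/f.png",cv2.resize(np.hstack([t[130:430,220:440],u[140:300,150:500][:, :].repeat(1,0) if 0 else cv2.resize(u[140:300,150:500],(656,300))]),(800,int(300*800/876))))
```

```text
turn [ 0.003  0.002 -0.002] | shift cur-axes [  2.1 129.5 190. ] | after-turn [  1.4 130.  189.6]
turn [ 3.00e-03 -4.00e-03  3.14e+00] | shift cur-axes [  2.1 129.5 190. ] | after-turn [  -1.4 -130.   189.6]
in frame now [-130.    -1.4  263.6] F(frame) [ 1.3 -0.3  0.6] q [ 1.    0.49 -0.51  2.07  0.38  0.67  0.22] open 1.0 t 26.1
```

View pics/f.png

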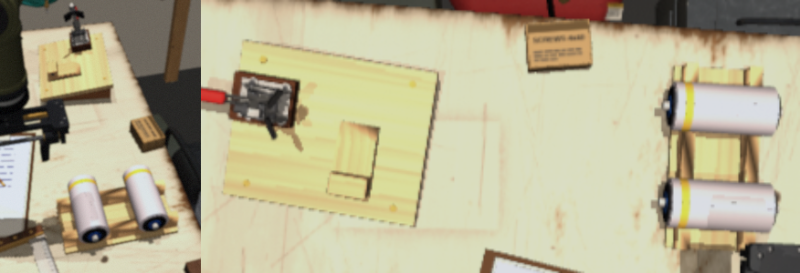

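The final view shows both rollers in the rack at (725,107) and (720,205). The chock is on the board at (355,160), the clamp arm is upright, the handle is laid back at (212,95), and the robot is clear. Handing in.

```bash
python3 -c "
from plant import ticket
print(ticket.finish_job())"
```

```text
the job is handed in; nothing more can be done
None
```

The job is done and handed in at about 26 s on the robot's clock, in the order asked:
- **Chock:** I pushed it against the middle of the roller's low side until the push force rose to about 11 N and it stopped moving. I left it there.
- **Clamp:** I swung the red handle right back and let go. The roller came to rest on the chock with nothing holding it.
- **Roller:** I lifted it out and lowered it into the empty bay until the rack took its weight. I backed off slightly, then opened the jaws.

**Last checks:** the final side and top views show both rollers in the rack, the chock on the board, the clamp arm upright with the handle laid back, and the gripper clear of everything. After the roller was released the measured force was near zero.

**Deviations:**
- **Handle swing:** the gripper was pushed 10–20 mm outward along the handle, with up to about 13 N. I did not find the cause. The clamp still ended fully open.
- **Seating the roller:** I pressed it into the bay with up to about 16 N, and about 6 N sideways, before backing off.
- **Pictures:** I viewed 13, three over the budget of 10.

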